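# Rake a column switch out of its parts bin

### The job

Pull the T-handled pusher up out of the upright tool holder and, with its foot behind the steering-column switch (the part with a stalk), drag the switch out through the open end of its bin until all of it, stalk included, lies flat on the grey inspection sheet. Do not touch the switch with the gripper, and do not tip it over. Then lower the pusher, without dropping it, back into the holder so that it stands all the way down, and leave everything else where it is.

Things in the scene. Friction and masses are not known exactly. Their poses are not given: they have to be found in the camera images.
- pusher: T-handled pusher standing foot-down in one of the holder's three cells (which varies); tallest of the three tools, the only one with a cross-bar. Origin: centre of the foot's underside, z up the tool. Rubber foot 50 (x) x 16 (y) x 40 (z) mm, steel shaft 14 x 10 mm, wooden cross-bar 64 (x) x 18 (y) x 26 (z) mm, its centre 188 mm above the origin, top at 201 mm. 0.25 kg.
- holder: Grey fixed upright tool holder, 74 (x) x 112 (y) x 80 mm tall, floor 4 mm thick. Origin: centre of its underside. Three open cells in a row along its y, at y = -36, 0 and +36 mm, each 66 (x) x 32 (y) mm inside, walls 4 mm.
- punch: Round steel punch, 28 mm across at its thickest and 115 mm long, standing in another cell of the holder; bystander. Origin: centre of its foot.
- wedge: Flat trim wedge, 34 x 14 mm and 115 mm tall, standing in another cell of the holder; bystander. Origin: centre of its foot.
- bin: Green fixed bin with two bays, 180 (x) x 230 (y) mm, floor 4 mm thick. Origin: centre of its underside. Open at its -x end (no sill), closed at +x by a 60 mm high wall with its inner face at x = +85 mm. Bays centred at y = +55 and -55 mm, about 107 mm wide inside; walls 5 mm thick, 60 mm high (35 mm for x below -20 mm).
- mat: Grey fixed inspection sheet 200 (x) x 250 (y) x 2 mm lying against the bin's open end, in line with it. Origin: centre of its underside; axes parallel to the bin's.
- switch: Black steering-column switch lying in one bay of the bin (which varies), stalk towards the open end. Origin: centre of the housing's underside. Housing 60 (x) x 74 (y) x 44 mm tall; a round stalk, 16 to 22 mm thick, runs 80 mm from the housing's -x face towards -x, its axis 22 mm up. Gap between the housing's rear (+x) face and the bin's end wall: 40 to 60 mm. 0.22 kg.
- switch_rear_l (a point): Lower rear corner of the switch housing, at (+30, -37, 0) mm in the switch's frame.
- switch_rear_r (a point): Lower rear corner of the switch housing, at (+30, +37, 0) mm in the switch's frame.
- switch_tip (a point): Free end of the switch's stalk, at (-110, 0, 22) mm in the switch's frame.
- relay_box: Black relay box without a stalk, 66 x 70 x 48 mm, in the other bay of the bin; bystander. Origin: centre of its underside.
- can: Oil can, 66 mm across and 110 mm tall, on the bench; bystander. Origin: centre of its underside.
- tub: Tub, 80 mm across and 70 mm tall, on the bench; bystander. Origin: centre of its underside.
- carton: Cardboard carton 110 x 80 x 60 mm on the bench; bystander. Origin: centre of its underside.
- mug: White mug 80 mm across and 90 mm tall on the bench; bystander. Origin: centre of its underside.
- spare_stalk: Loose black stalk 130 mm long and 24 mm high lying on the bench; bystander. Origin: on its underside, where the block and the lever meet.
There are look-alikes about, which are no part of the job. What is shaped like the switch but blue is not meant.

How it is judged:
By the outcome, as a careful person would: the job done as asked, in the order asked, and still so for the second after the job is handed in, with the robot touching nothing.
It also fails if it takes over 66 s, if anything falls off the work surface, if the arm or the gripper's body presses on something with over 40 N, if the wrist force passes 120 N, or if a joint passes its speed limit or range.

### The arm

A 7-joint arm with a two-finger parallel gripper is mounted at the origin on the work surface. World frame = base frame: x ahead of the robot, y to its left, z up, the work surface at z = 0. Lengths are in m, angles in rad, forces in N, time in s.
With the tool pointing down it reaches from about 0.4 to 0.85 m from the base axis. Payload 4.5 kg.
Tool frame: the origin (TCP) lies where the fingers leave the gripper's body, on its centre line; the fingertips stand 64 mm ahead of it and the grasp point (between the pads) lies 45 mm ahead of it; z points along the fingers, y is the direction in which the jaws open and shut (so a half turn about z gives the same grasp; the last joint's range is limited). The gripper opens to 88 mm and grips with 3 to 60 N. Pads are 18 mm wide; open, the fingers measure 123 mm over their backs; the gripper's body (75 mm by 187 mm) begins 45 mm behind the grasp point.
Start: joints at [-1.18, 0.689, -0.195, 1.565, 0.157, 0.902, -0.215], TCP at [0.218, 0.586, 0.303] pointing down, gripper open.
Joint ranges: [-3.01, 3.01], [-0.46, 2.08], [-1.47, 1.51], [0.13, 2.56], [-1, 4.14], [0.04, 2.09], [-2.66, 2.66]. Speed limits (rad/s): [2.57, 2.57, 3.14, 3.14, 3.14, 3.14, 3.14].

### API

Orientations are given as a unit quaternion [x, y, z, w].
In Python, from plant import monitor, snapshot, workorder, finder gives the robot as it stands.
- The arm moves only by the tool carry_out, never from a script. Its argument "motion" is one flat list of numbers, 6 for each row, row after row: the shift along the tool's x, y, z in cm, then the turn, a rotation vector about the tool's x, y, z in rad. In form: [x, y, z, rx, ry, rz, x, y, z, rx, ry, rz, ...]. A call has 1 to 8 rows; each row shifts and turns the commanded pose from where the row before left it, along the tool's axes as they then stand; what a row does not reach is not made up. A row lasts 1/8 s, in which the tool goes at most 62.5 mm and 10.7 degrees, less where a joint would pass 70% of its speed; a pose out of reach is approached as far as the arm can. A call with a gripper value outside its range is refused whole. "hand" is the finger opening in cm, from 0 to 8.81, set as the call begins (left out, the last holds). The fingers move at their own pace and stop on an object; "grip_force" is the grip in N (left out, the last holds). Time passes only in rows, so rows that do not move let the fingers close. It gives the time, the measured TCP pose, the force and the opening at its end, in the units of the state.
- monitor.get_state(): the state, without advancing time (a new reading comes with each control period).
- snapshot(name): name is "side" or "top"; returns a dict with "frame" (480x640x3 uint8, red, green, blue), "range_z" (480x640 float32, m along the optical axis (not along the pixel's ray), 0 where there is no reading), "fx", "fy", "cx", "cy" (pixels), "rvec" (rotation vector, rad) and "tvec" (3), from world to camera coordinates, as OpenCV has them. Camera axes: x right, y down, z forward; pixel columns grow to the right and rows downward; lengths in m; the calibration is good to about 2 mm. A picture is of the moment at which its call begins.
- workorder.finish_job(): hands the job in, once; it reports no verdict.
Trained networks look in a picture, given as the dict that the camera call returned (one of the last four; its "shot" number tells which), for a name from the list of things; names that differ only in an ending like _2 or _b are one class to them, and where a whole thing is asked for, a point or a joint stands for the part that bears it (a point fixed in the world has none). Each returns a list of dicts, best first, with "p" (0 to 1); they miss things now and then, are a little off and sometimes report something else, mostly with a low value. They report only what shows in the picture. A call takes as long as a camera call. They do not tell look-alikes from the thing itself.
- finder.masks_of(picture, thing): "pixels" (480x640 bool, what is visible of it) and "extent" ([left, top, right, bottom] in pixels, round what is visible of it).
The state is a dict: "clock": time; "q": joint angles; "qd": joint speeds; "joint_torque": joint torques, N m; "tool_pos": TCP position; "eef_rot": TCP orientation; "contact_force": force on the tool from outside, world axes, zero at the start; "moment": the same for the moment, N m; "opening": opening from 0.0 (shut) to 1.0 (fully open).
Only numpy, scipy, OpenCV 4.12 (cv2) and the standard library are available. Lean on these libraries where they do the work, as an engineer would, in place of code of your own. Each camera call takes 0.05 s, during which the arm holds its last target. There are 200 camera calls.

## Working session

There is one attempt and no reset: what is moved stays moved. The work goes in short steps, Python scripts to look and compute and a tool call to move; the robot and the scene stay as the last step left them, time stands still between calls to the robot, and variables do not carry over. Pictures are saved under pics/ and viewed, about 8 in all and at most 12, crops included, and the job is handed in when it is done.

Besides the shell and the picture viewer there is one more tool, called after "Call:" as name(argument=value, ...) on one line, values as JSON. carry_out: Moves the arm, as the interface text tells. Its arguments: {"type":"object","properties":{"motion":{"type":"array"},"hand":{"type":"number"},"grip_force":{"type":"number"}},"required":["motion"]}

```bash
mkdir -p pics; ls; cat > h.py <<'E'
import numpy as np, cv2
from plant import monitor, snapshot, workorder, finder
def save(im,name): cv2.imwrite('pics/'+name,im[:,:,::-1])
def cloud(s):
    R=cv2.Rodrigues(np.array(s['rvec'],float))[0]; t=np.array(s['tvec'],float).ravel()
    v,u=np.mgrid[0:480,0:640]; z=s['range_z']
    c=np.stack([(u-s['cx'])/s['fx']*z,(v-s['cy'])/s['fy']*z,z],-1)
    return (c-t)@R   # world
def proj(s,p):
    return cv2.projectPoints(np.array(p,float).reshape(-1,3),np.array(s['rvec'],float),np.array(s['tvec'],float),np.array([[s['fx'],0,s['cx']],[0,s['fy'],s['cy']],[0,0,1.]]),None)[0].reshape(-1,2)
E
python3 - <<'E'
from h import *
st=monitor.get_state(); print({k:np.round(v,3) for k,v in st.items()})
for n in ('top','side'):
    s=snapshot(n); save(s['frame'],n+'0.png'); P=cloud(s)
    print(n,s['fx'],np.round(-cv2.Rodrigues(np.array(s['rvec'],float))[0].T@np.array(s['tvec'],float).ravel(),3))
    for k in ('pusher','holder','bin','mat','switch','relay_box','punch','wedge'):
        for m in finder.masks_of(s,k)[:3]:
            px=m['pixels']&(s['range_z']>0); w=P[px]
            print(k,round(m['p'],2),m['extent'],px.sum(),np.round(np.median(w,0),3) if len(w) else '', np.round(np.percentile(w,[2,98],axis=0),3).tolist() if len(w) else '')
E
```

```text
pics
{'clock': np.float64(0.0), 'q': array([-1.18 ,  0.69 , -0.195,  1.566,  0.157,  0.902, -0.215]), 'qd': array([-0.001, -0.001, -0.001,  0.001, -0.   ,  0.001, -0.002]), 'joint_torque': array([ 0.0000e+00, -5.2758e+01, -1.2670e+00, -1.5342e+01, -5.3000e-02,
        6.0000e-03,  0.0000e+00]), 'tool_pos': array([0.218, 0.585, 0.302]), 'eef_rot': array([ 0.177,  0.984, -0.001, -0.   ]), 'contact_force': array([ 0.635,  0.031, -0.896]), 'moment': array([0.013, 0.001, 0.054]), 'opening': np.float64(1.002)}
top 463.70681474082295 [0.304 0.007 1.223]
pusher 0.59 [437.4, 187.1, 462.2, 221.1] 437 [ 0.543 -0.308  0.197] [[0.516, -0.32, 0.041], [0.573, -0.301, 0.207]]
holder 0.84 [427.6, 194.4, 481.0, 229.0] 1148 [ 0.529 -0.332  0.056] [[0.501, -0.403, 0.002], [0.584, -0.289, 0.083]]
bin 0.98 [206.4, 173.8, 282.4, 270.1] 4980 [0.514 0.216 0.005] [[0.4, 0.109, -0.001], [0.627, 0.286, 0.061]]
switch 0.78 [231.3, 228.0, 286.3, 264.4] 996 [0.458 0.182 0.038] [[0.422, 0.091, 0.002], [0.493, 0.226, 0.052]]
relay_box 0.92 [231.8, 186.2, 261.6, 216.5] 746 [0.564 0.194 0.049] [[0.535, 0.163, 0.012], 
[... 1064 characters left out ...]
7, 0.22, 0.049]]
mat 0.64 [273.1, 210.5, 388.9, 283.7] 4886 [ 0.502 -0.006  0.001] [[0.386, -0.097, -0.003], [0.628, 0.098, 0.005]]
switch 0.95 [262.8, 192.7, 300.6, 229.5] 781 [0.457 0.17  0.034] [[0.426, 0.085, 0.002], [0.498, 0.255, 0.049]]
switch 0.94 [168.9, 198.8, 221.9, 228.2] 878 [0.219 0.262 0.029] [[0.171, 0.203, -0.003], [0.288, 0.339, 0.045]]
relay_box 0.57 [302.1, 176.7, 331.9, 207.0] 663 [0.565 0.168 0.039] [[0.537, 0.156, 0.005], [0.604, 0.218, 0.054]]
punch 0.72 [425.2, 300.6, 437.6, 326.8] 317 [ 0.535 -0.393  0.102] [[0.528, -0.402, 0.067], [0.551, -0.375, 0.121]]
wedge 0.7 [412.4, 293.0, 433.0, 314.1] 256 [ 0.538 -0.358  0.099] [[0.529, -0.38, 0.067], [0.553, -0.337, 0.12]]
```

View pics/top0.png

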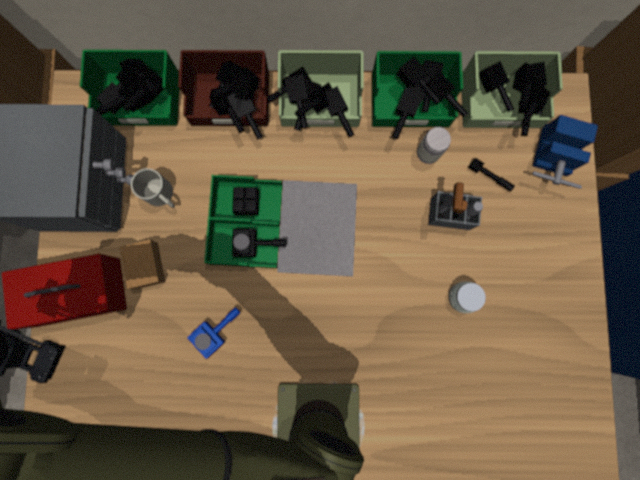

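```bash
python3 - <<'E'
from h import *
a=cv2.imread('pics/side0.png')[:,:,::-1]; 
l=cv2.resize(a[120:300,150:400],(800,576),interpolation=cv2.INTER_CUBIC); save(l,'side0crop.png')
# plane fits: bin & switch edges from top cloud
s=snapshot('top'); P=cloud(s)
H=P[...,2]; ok=s['range_z']>0
def rect(mask,n):
    pts=P[mask][:,:2].astype(np.float32); r=cv2.minAreaRect(pts*1000); print(n,mask.sum(),np.round(r[0],1),np.round(r[1],1),round(r[2],1))
reg=lambda a,b,c,d:(P[...,0]>a)&(P[...,0]<b)&(P[...,1]>c)&(P[...,1]<d)&ok
rect(reg(.39,.66,.05,.3)&(H>.056)&(H<.066),'binwall60')
rect(reg(.42,.51,.12,.24)&(H>.039)&(H<.05),'switch top')
rect(reg(.53,.61,.15,.24)&(H>.043)&(H<.054),'relay')
rect(reg(.47,.62,-.43,-.26)&(H>.074)&(H<.086),'holder')
rect(reg(.47,.62,-.43,-.26)&(H>.19)&(H<.215),'bar')
rect(reg(.47,.62,-.43,-.26)&(H>.105)&(H<.125),'tools')
m=[x for x in finder.masks_of(s,'mat')]; print([(x['p'],x['extent']) for x in m])
g=reg(.3,.7,-.15,.12)&(abs(H-.002)<.004)&(abs(s['frame'].astype(int).max(-1)-s['frame'].min(-1))<18)
E
```

```text
binwall60 447 [515.5 231.4] [110.8 230.8] 87.6
switch top 373 [463.1 176.5] [ 72.2 105. ] 12.3
relay 410 [568.9 195.9] [62.7 62.1] 1.5
holder 360 [ 543.3 -348.5] [113.8  75.8] 83.3
bar 256 [ 546.4 -311.1] [20.1 64.7] 84.4
tools 173 [ 544.1 -350.8] [89.2 25.8] 82.3
[(0.94, [276.9, 178.7, 356.6, 273.8]), (0.33, [425.4, 191.7, 482.3, 230.3])]
```

View pics/side0crop.png

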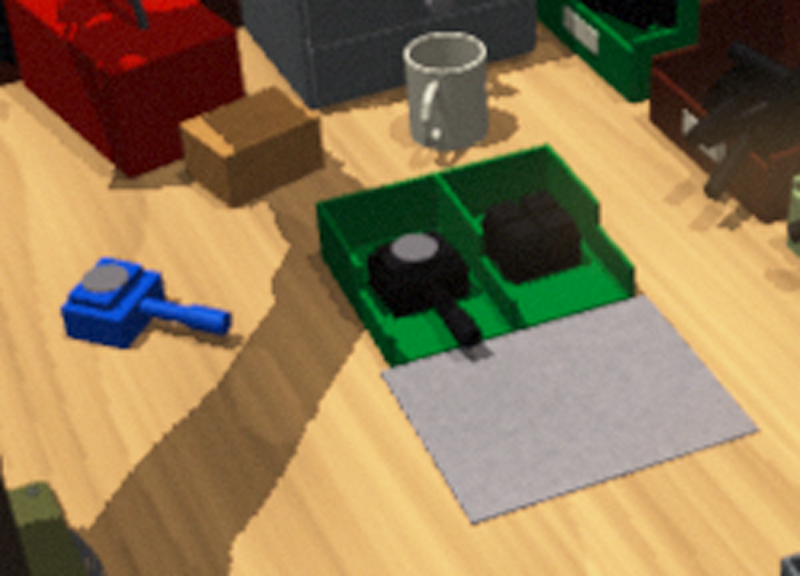

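The candidates in the top view are the black part with a stalk in the bin bay at about (258,242), the blue one on the bench at (212,335) and the loose stalk at (490,175). The black one in the bin is the switch: it is black, it lies in a bay, and its stalk points to the open end over the mat. The pusher is the only tool with a wooden cross-bar, at (458,198), in the holder's end cell nearest the robot's centre line.

```bash
cat >> h.py <<'E'
def go(p,yaw):  # yaw = world angle (deg) of tool y; turn first, then shift in turned tool frame
    from scipy.spatial.transform import Rotation as Ro
    st=monitor.get_state(); R=Ro.from_quat(st['eef_rot']); y=np.radians(yaw)
    Rt=Ro.from_matrix(np.array([[-np.sin(y),np.cos(y),0],[np.cos(y),np.sin(y),0],[0,0,-1]]).T)
    Y=np.array([np.cos(y),np.sin(y),0]);Z=np.array([0,0,-1.]);X=np.cross(Y,Z);Rt=Ro.from_matrix(np.stack([X,Y,Z],1))
    print('turn',np.round((R.inv()*Rt).as_rotvec(),3),'then shift cm',np.round(Rt.inv().apply(np.array(p)-st['tool_pos'])*100,2),'clock',round(st['clock'],2))
E
python3 - <<'E'
from h import *
c=[];col=[]
top=snapshot('top'); side=snapshot('side')
for s in (top,side):
    P=cloud(s); m=finder.masks_of(s,'switch')
    m=[x for x in m if np.median(P[x['pixels']],0)[0]>.38][0]
    k=cv2.erode(m['pixels'].astype(np.uint8),np.ones((3,3)))>0
    w=P[k&(s['range_z']>0)]
    for lo,hi in ((.036,.042),(.042,.047),(.047,.051),(.051,.06)):
        q=w[(w[:,2]>lo)&(w[:,2]<hi)]
        if len(q)>15:
            r=cv2.minAreaRect((q[:,:2]*1000).astype(np.float32)); print(lo,len(q),np.round(r[0],1),np.round(r[1],1),round(r[2],1), np.round(np.percentile(q,[1,99],axis=0)[:,:2],4).tolist())
a=top['frame'][165:285,195:365]; save(cv2.resize(a,(800,565),interpolation=cv2.INTER_CUBIC),'bincrop.png')
# bin model overlay check
b=np.array([.514,.1964]);t=np.radians(87.6);ex=np.array([np.cos(t),np.sin(t)]);ey=np.array([-ex[1],ex[0]])
W=lambda x,y,z:[*(b+ex*x+ey*y),z]
for q in ((.09,.115,.06),(.09,-.115,.06),(-.09,.115,.035),(-.09,-.115,.035),(-.29,.125,.002),(-.29,-.125,.002),(.085,.002,.06)):
    print(q,np.round(proj(top,[W(*q)])[0],1))
go([.547,-.312,.302],83.5)
E
```

```text
0.036 201 [457.6 155.3] [ 68.1 134.7] 0.6 [[0.4234, 0.0908], [0.4913, 0.2227]]
0.042 137 [458.8 197.1] [57.5 49.1] 1.3 [[0.4302, 0.1751], [0.4873, 0.2212]]
0.047 191 [458.5 200.6] [39.5 58.5] 87.9 [[0.43, 0.1814], [0.487, 0.2199]]
0.051 33 [457.1 199.3] [54.2 35.5] 2.5 [[0.4304, 0.1825], [0.4826, 0.2175]]Traceback (most recent call last):
  File "<stdin>", line 6, in <module>
IndexError: list index out of range
```

```bash
python3 - <<'E'
from h import *
top=snapshot('top')
a=top['frame'][165:285,195:365]; save(cv2.resize(a,(800,565),interpolation=cv2.INTER_CUBIC),'bincrop.png')
b=np.array([.514,.1964]);t=np.radians(87.6);ex=np.array([np.cos(t),np.sin(t)]);ey=np.array([-ex[1],ex[0]])
W=lambda x,y,z:[*(b+ex*x+ey*y),z]
for q in ((.09,.115,.06),(.09,-.115,.06),(-.09,.115,.035),(-.09,-.115,.035),(-.29,.125,.002),(-.29,-.125,.002)):
    print(q,np.round((proj(top,[W(*q)])[0]-[195,165])*4.706))
go([.5,.1,.302],83.5)
go([.547,-.312,.302],83.5)
E
```

```text
(0.09, 0.115, 0.06) [ 40. 461.]
(0.09, -0.115, 0.06) [74. 44.]
(-0.09, 0.115, 0.035) [380. 481.]
(-0.09, -0.115, 0.035) [405.  71.]
(-0.29, 0.125, 0.002) [741. 521.]
(-0.29, -0.125, 0.002) [757.  86.]
turn [ 0.    -0.    -0.243] then shift cm [-33.49 -45.07   0.08] clock 1.25
turn [ 0.    -0.    -0.243] then shift cm [-4.282e+01 -8.547e+01  8.000e-02] clock 1.25
```

View pics/bincrop.png

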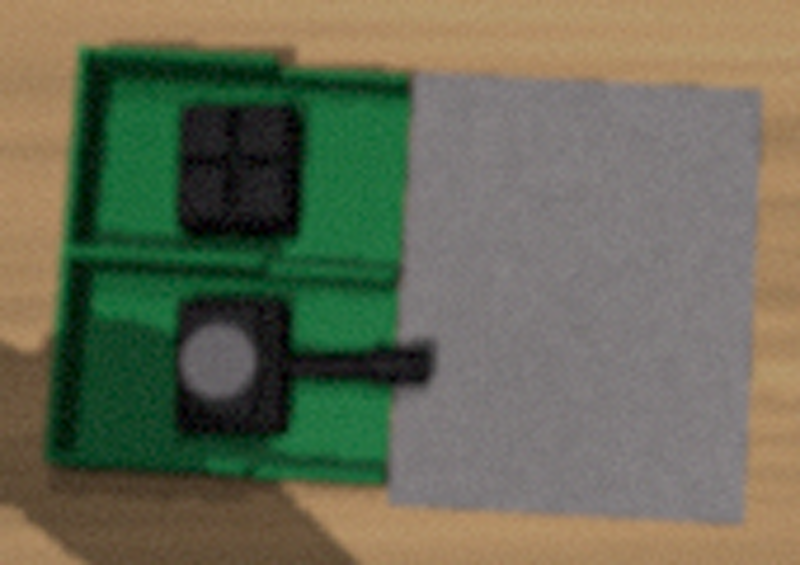

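The crop shows the black switch housing at crop (178–290, 297–437), its stalk reaching (435,362) over the mat edge, and the relay box without a stalk at (240,170). That confirms the target. The bin model sits about 4 mm off in y. I'm moving to above the pusher.

Call:
carry_out(motion=[0,0,0,0,0,-0.12,0,0,0,0,0,-0.123,-4,-4.5,0,0,0,0,-4,-4.5,0,0,0,0,-4,-4.5,0,0,0,0,-4,-4.5,0,0,0,0,-4,-4.5,0,0,0,0,-4,-4.5,0,0,0,0], hand=8.8, grip_force=40)

```text
clock: 2.25
tool_pos: [0.4272, 0.2886, 0.303]
eef_rot: [0.057, 0.998, 0.0, 0.0]
contact_force: [0.7, -0.1, -0.7]
opening: 1.001
```

Call:
carry_out(motion=[-2.4,-5,0,0,0,0,-2.4,-5,0,0,0,0,-2.4,-5,0,0,0,0,-2.4,-5,0,0,0,0,-2.4,-5,0,0,0,0,-2.4,-5,0,0,0,0,-2.4,-5,0,0,0,0,-2,-5,0,0,0,0])

```text
clock: 3.25
tool_pos: [0.5681, -0.1305, 0.3029]
eef_rot: [0.057, 0.998, 0.0, 0.0]
contact_force: [1.1, -0.3, 0.1]
opening: 1.001
```

```bash
python3 - <<'E'
from h import *
go([.547,-.312,.302],83.5)
s=snapshot('top'); P=cloud(s)
# switch
print('rear edge', )
R=cv2.Rodrigues(np.array(s['rvec'],float))[0]; t=np.array(s['tvec'],float).ravel()
def at(u,v,z):
    d=R.T@np.array([(u-s['cx'])/s['fx'],(v-s['cy'])/s['fy'],1]); o=-R.T@t; return np.round(o+d*(z-o[2])/d[2],4)
for n,(a,b,z) in dict(rearL=(178,437,.044),rearR=(180,297,.044),front=(290,365,.044),tip=(435,362,.022),wallin=(80,400,.06),wallbot=(90,420,.004),mid=(85,255,.06)).items(): print(n,at(195+a/4.706,165+b/4.706,z))
for n in ('top','side'):
    s=snapshot(n) ; P=cloud(s)
    for m in finder.masks_of(s,'pusher')[:2]:
        w=P[m['pixels']&(s['range_z']>0)]; w=w[(w[:,2]>.17)&(w[:,2]<.22)]
        if len(w)>20: r=cv2.minAreaRect((w[:,:2]*1000).astype(np.float32)); print(n,len(w),r, w[:,2].max())
E
```

```text
turn [ 0.     0.001 -0.001] then shift cm [  0.04 -18.27   0.09] clock 3.25
rear edge
rearL [0.4178 0.2204 0.044 ]
rearR [0.4948 0.2217 0.044 ]
front [0.4577 0.1605 0.044 ]
tip [0.4628 0.0829 0.022 ]
wallin [0.4359 0.2707 0.06  ]
wallbot [0.4309 0.2774 0.004 ]
mid [0.5149 0.271  0.06  ]
side 434 ((547.2960815429688, -317.10687255859375), (20.624387741088867, 65.11380767822266), 81.96659088134766) 0.206680396015268
```

Call:
carry_out(motion=[0,-4.6,0,0,0,0,0,-4.6,0,0,0,0,0,-4.6,0,0,0,0,0,-4.6,0,0,0,0,0,0,0,0,0,0,0,0,2.2,0,0,0,0,0,2.2,0,0,0,0,0,2.2,0,0,0])

```text
clock: 4.5
tool_pos: [0.5476, -0.3079, 0.2364]
eef_rot: [0.055, 0.999, 0.001, 0.0]
contact_force: [-0.6, 0.6, 0.5]
opening: 0.999
```

```bash
python3 - <<'E'
from h import *
go([.547,-.314,.237],83)
s=snapshot('side'); save(cv2.resize(s['frame'][190:370,340:540],(800,720))[:600],'grip.png')
E
```

```text
turn [0.002 0.001 0.013] then shift cm [-0.02 -0.61 -0.06] clock 4.5
```

View pics/grip.png

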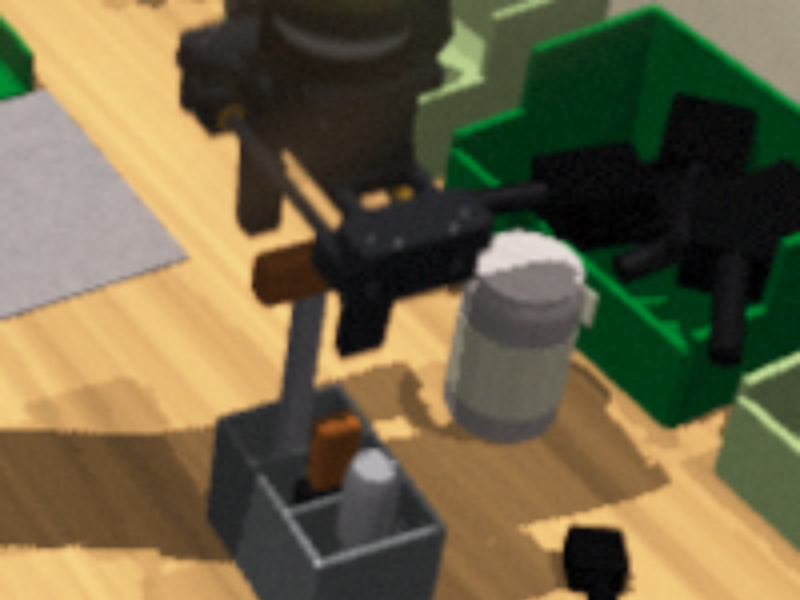

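The picture shows the bar at (290,275) between the two fingers, standing clear of the wedge at (335,450) and the punch at (370,490). I'm closing and lifting.

Call:
carry_out(motion=[0,-0.6,0,0,0,0,0,0,0,0,0,0,0,0,0,0,0,0,0,0,0,0,0,0,0,0,0,0,0,0,0,0,0,0,0,0,0,0,0,0,0,0,0,0,0,0,0,0], hand=1, grip_force=40)

```text
clock: 5.55
tool_pos: [0.5459, -0.3171, 0.2367]
eef_rot: [0.057, 0.998, 0.0, -0.0]
contact_force: [0.8, 0.2, 0.3]
opening: 0.199
```

Call:
carry_out(motion=[0,0,0,0,0,0,0,0,-1,0,0,0,0,0,-2,0,0,0,0,0,-2,0,0,0,0,0,-2,0,0,0,0,0,-2,0,0,0,0,0,-2,0,0,0,0,0,-1,0,0,0])

```text
clock: 6.55
tool_pos: [0.546, -0.3176, 0.3581]
eef_rot: [0.057, 0.998, -0.0, 0.001]
contact_force: [0.7, -0.1, -2.2]
opening: 0.202
```

```bash
python3 - <<'E'
from h import *
print(monitor.get_state()['tool_pos'],monitor.get_state()['opening']*88)
go([.5,-.1,.357],87.6);go([.458,.247,.357],87.6)
s=snapshot('side'); save(cv2.resize(s['frame'][150:330,340:540],(800,720))[:600],'lift.png')
E
```

```text
[ 0.54604784 -0.31756187  0.35809625] 17.786681217557213
turn [-0.001  0.002 -0.072] then shift cm [ 5.51 21.54  0.11] clock 6.55
turn [-0.001  0.002 -0.072] then shift cm [11.16 56.04  0.11] clock 6.55
```

View pics/lift.png

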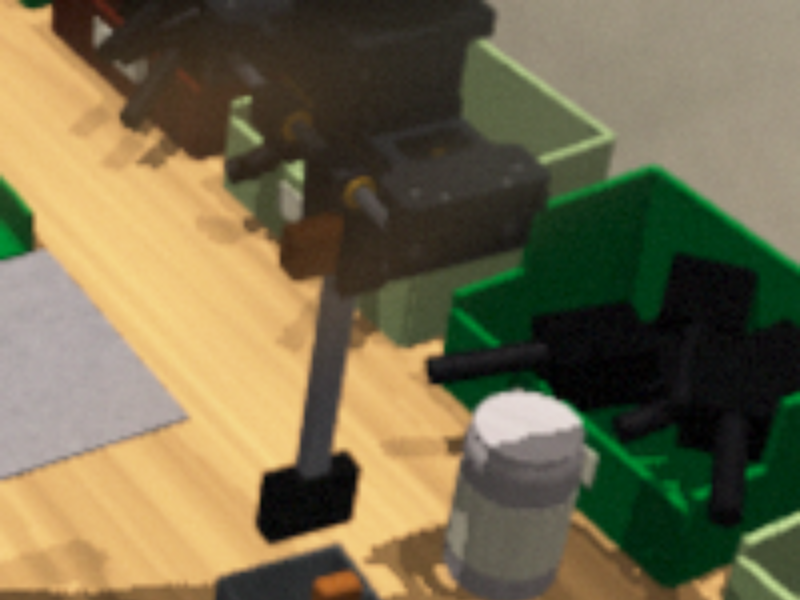

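The picture shows the pusher held by its bar, upright, its rubber foot at (310,495) just clear above the holder. I'm carrying it over the mat.

Call:
carry_out(motion=[0,2,0,0,0,-0.036,0.8,4,0,0,0,-0.036,1.4,4.9,0,0,0,0,1.4,4.9,0,0,0,0,1.4,4.9,0,0,0,0,1.4,4.9,0,0,0,0,1.4,4.9,0,0,0,0,1.4,3,0,0,0,0])

```text
clock: 7.6
tool_pos: [0.4691, 0.0254, 0.3562]
eef_rot: [0.018, 1.0, 0.001, -0.001]
contact_force: [0.2, 0.7, -2.7]
opening: 0.202
```

Call:
carry_out(motion=[0,0,0,0,0,0,0,0,0,0,0,0])

```text
clock: 7.85
tool_pos: [0.4704, 0.0213, 0.3563]
eef_rot: [0.02, 1.0, -0.0, -0.001]
contact_force: [0.7, -0.5, -1.5]
opening: 0.194
```

```bash
cat > foot.py <<'E'
from h import *
st=monitor.get_state(); T=np.array(st['tool_pos']); print('T',np.round(T,4),np.round(st['eef_rot'],4))
for n in ('top','side'):
    s=snapshot(n); P=cloud(s); ok=s['range_z']>0
    d=P-T
    m=ok&(abs(d[...,0])<.08)&(abs(d[...,1])<.06)
    f=m&(d[...,2]<-.185)&(d[...,2]>-.25); sh=m&(d[...,2]<-.08)&(d[...,2]>-.17)&(abs(d[...,1])<.03)
    for k,mm in (('foot',f),('shaft',sh)):
        w=d[mm]
        if len(w)>10: print(n,k,len(w),np.round(np.percentile(w,[3,50,97],axis=0)*1000,1).tolist(), 'minz world',round((w[:,2]+T[2]).min(),4))
E
python3 foot.py; python3 -c "
from h import *
go([.458,.247,.357],87.6)"
```

```text
T [0.4704 0.0213 0.3563] [ 2.030e-02  9.998e-01 -2.000e-04 -6.000e-04]
side foot 337 [[-22.3, -10.5, -231.0], [-0.2, -6.4, -207.0], [24.6, 4.9, -188.2]] minz world 0.1225
side shaft 230 [[-5.1, -9.8, -167.9], [1.5, -5.7, -124.4], [10.0, 2.0, -81.9]] minz world 0.1865
turn [-0.    -0.001 -0.001] then shift cm [ 2.23 22.59 -0.06] clock 7.95
```

Call:
carry_out(motion=[0.2,2,0,0,0,0,0.4,4,0,0,0,0,0.4,4,0,0,0,0,0.4,4,0,0,0,0,0.4,4,0,0,0,0,0.4,3,0,0,0,0,0,1.6,2,0,0,0,0,0,2,0,0,0])

```text
clock: 8.95
tool_pos: [0.4588, 0.249, 0.3161]
eef_rot: [0.021, 1.0, 0.001, 0.0]
contact_force: [0.1, 0.2, -2.5]
opening: 0.204
```

Call:
carry_out(motion=[0,0,0.5,0,0,0,0,0,0,0,0,0])

```text
clock: 9.2
tool_pos: [0.4587, 0.2472, 0.3116]
eef_rot: [0.022, 1.0, -0.0, -0.0]
contact_force: [-0.4, 0.2, -0.8]
opening: 0.201
```

```bash
python3 foot.py; python3 -c "
from h import *
go([.458,.247,.241],87.6)
s=snapshot('side'); save(cv2.resize(s['frame'][110:260,200:400],(800,600),interpolation=cv2.INTER_CUBIC),'behind.png')
T=np.array(monitor.get_state()['tool_pos']);print(np.round((proj(s,[[.4178,.2204,.044],[.4948,.2217,.044],T-[0,0,.2327]])-[200,110])*4))
"
```

```text
T [0.4587 0.2472 0.3116] [ 2.160e-02  9.998e-01 -2.000e-04 -2.000e-04]
side foot 271 [[-21.5, -11.9, -231.9], [0.9, -5.7, -208.1], [26.4, 6.1, -188.7]] minz world 0.0618
side shaft 179 [[-3.9, -8.9, -166.6], [1.8, -4.5, -123.9], [10.4, 4.0, -83.3]] minz world 0.1421
turn [ 0.001  0.001 -0.001] then shift cm [ 0.09 -0.08  7.14] clock 9.3
[[246. 350.]
 [345. 320.]
 [281. 273.]]
```

View pics/behind.png

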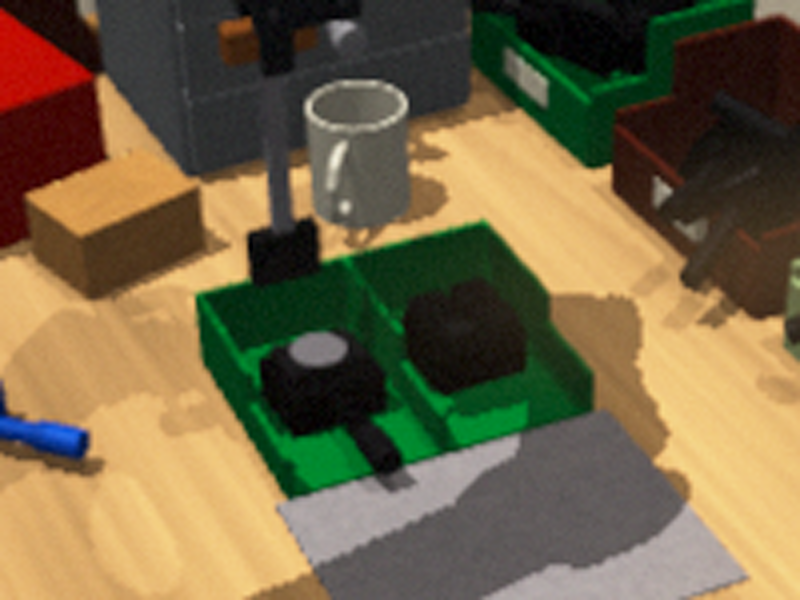

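The picture shows the foot at (283,252) over the gap behind the black switch at (320,380), clear of the end wall and the side walls. I'm lowering it.

Call:
carry_out(motion=[0,0,1,0,0,0,0,0,1,0,0,0,0,0,1,0,0,0,0,0,1,0,0,0,0,0,1,0,0,0,0,0,1,0,0,0,0,0,0.6,0,0,0,0,0,0.4,0,0,0])

```text
clock: 10.35
tool_pos: [0.4583, 0.2481, 0.2413]
eef_rot: [0.021, 1.0, 0.0, -0.0]
contact_force: [0.2, 0.4, -2.6]
opening: 0.2
```

Call:
carry_out(motion=[0,0,0,0,0,0,0,0,0,0,0,0])

```text
clock: 10.6
tool_pos: [0.4584, 0.2481, 0.242]
eef_rot: [0.021, 1.0, 0.0, 0.0]
contact_force: [0.7, 0.2, -2.0]
opening: 0.207
```

```bash
python3 -c "
from h import *
print(monitor.get_state()['moment'])
s=snapshot('top');save(cv2.resize(s['frame'][165:285,195:365],(800,565),interpolation=cv2.INTER_CUBIC),'down_top.png')
s=snapshot('side'); P=cloud(s)
for s in (s,):
  for m in finder.masks_of(s,'switch')[:3]: 
    w=P[m['pixels']&(s['range_z']>0)]; print(m['p'],m['extent'],np.round(np.percentile(w,[2,98],axis=0),3).tolist())
go([.458,.25,.241],87.6)
a=np.radians(87.6)
go(np.array([.458,.247,.241])-.12*np.array([np.cos(a),np.sin(a),0]),87.6)
"
```

```text
[0.02228064 0.02941177 0.00464812]
0.85 [264.5, 193.8, 301.0, 230.6] [[0.425, 0.083, 0.001], [0.497, 0.215, 0.049]]
0.76 [167.9, 198.9, 221.6, 227.1] [[0.172, 0.203, -0.001], [0.286, 0.305, 0.045]]
turn [0.    0.001 0.   ] then shift cm [0.05 0.19 0.1 ] clock 10.75
turn [0.    0.001 0.   ] then shift cm [  0.04 -12.11   0.1 ] clock 10.75
```

Call:
carry_out(motion=[0,-0.6,0,0,0,0,0,-0.6,0,0,0,0,0,-0.5,0,0,0,0,0,-0.5,0,0,0,0,0,-0.5,0,0,0,0,0,-0.5,0,0,0,0,0,-0.5,0,0,0,0,0,-0.5,0,0,0,0])

```text
clock: 11.75
tool_pos: [0.4565, 0.2058, 0.2417]
eef_rot: [0.021, 1.0, 0.0, 0.0]
contact_force: [-0.3, 1.4, -1.6]
opening: 0.197
```

Call:
carry_out(motion=[0,-0.6,0,0,0,0,0,-0.6,0,0,0,0,0,-0.6,0,0,0,0,0,-0.6,0,0,0,0,0,-0.6,0,0,0,0,0,0,0,0,0,0,0,0,0,0,0,0])

```text
clock: 12.62
tool_pos: [0.4552, 0.1757, 0.2417]
eef_rot: [0.021, 1.0, -0.0, -0.0]
contact_force: [-0.2, -0.2, -1.1]
opening: 0.201
```

```bash
cat > sw.py <<'E'
from h import *
import sys
print(np.round(monitor.get_state()['moment'],2))
s=snapshot('side'); P=cloud(s); fr=s['frame'].astype(int)
for m in finder.masks_of(s,'switch')[:3]:
    w=P[m['pixels']&(s['range_z']>0)]
    if np.median(w[:,0])<.35: continue
    print(round(m['p'],2),m['extent'],np.round(np.percentile(w,[2,98],axis=0),3).tolist())
    st=w[(w[:,2]>.015)&(w[:,2]<.04)]; ys=np.percentile(w[:,1],2)
    for a,b in ((0,.02),(.02,.04),(.04,.06)):
        q=w[(w[:,1]>ys+a)&(w[:,1]<ys+b)&(w[:,2]>.008)]; print('stalk',np.round(q.mean(0),4) if len(q) else '')
    q=w[w[:,2]>.04]; print('housing top',np.round(np.percentile(q,[2,98],axis=0),4).tolist())
save(cv2.resize(s['frame'][130:280,210:410],(800,600),interpolation=cv2.INTER_CUBIC),sys.argv[1])
a=np.radians(87.6); print('along'); go([.451,.081,.240],87.6)
E
python3 sw.py drag1.png
```

```text
[0.12 0.04 0.04]
0.61 [271.0, 202.9, 306.5, 241.5] [[0.421, 0.028, 0.007], [0.491, 0.162, 0.05]]
stalk [0.4517 0.0367 0.0317]
stalk [0.4515 0.058  0.0321]
stalk [0.4534 0.0777 0.031 ]
housing top [[0.4291, 0.1182, 0.0406], [0.4861, 0.1598, 0.0505]]
along
turn [-0. -0.  0.] then shift cm [ 0.02 -9.51  0.17] clock 12.72
```

View pics/drag1.png

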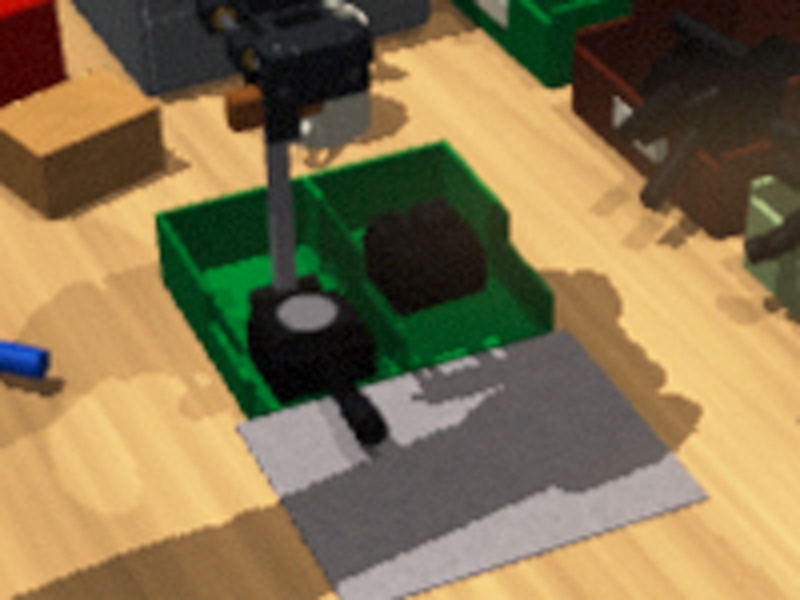

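The picture shows the switch moved straight, with its stalk tip now at (372,435) on the mat and the foot flush behind the housing. I'm continuing the drag.

Call:
carry_out(motion=[0,-0.6,0,0,0,0,0,-0.6,0,0,0,0,0,-0.6,0,0,0,0,0,-0.6,0,0,0,0,0,-0.6,0,0,0,0,0,-0.6,0,0,0,0,0,-0.6,0,0,0,0,0,-0.6,0,0,0,0])

```text
clock: 13.72
tool_pos: [0.4531, 0.1274, 0.2416]
eef_rot: [0.021, 1.0, -0.0, -0.0]
contact_force: [-0.2, 1.3, -3.3]
opening: 0.199
```

Call:
carry_out(motion=[0,-0.6,0,0,0,0,0,-0.6,0,0,0,0,0,-0.6,0,0,0,0,0,-0.6,0,0,0,0,0,-0.6,0,0,0,0,0,-0.6,0,0,0,0,0,-0.6,0,0,0,0,0,-0.5,0,0,0,0])

```text
clock: 14.72
tool_pos: [0.4513, 0.0807, 0.2417]
eef_rot: [0.021, 1.0, 0.0, 0.0]
contact_force: [0.4, 1.5, -1.8]
opening: 0.201
```

```bash
python3 sw.py drag2.png
```

```text
[ 0.39 -0.01 -0.08]
0.7 [285.6, 220.5, 322.4, 265.2] [[0.417, -0.065, 0.006], [0.487, 0.064, 0.048]]
stalk [ 0.4473 -0.0573  0.0266]
stalk [ 0.4484 -0.0372  0.0289]
stalk [ 0.4495 -0.0146  0.0277]
housing top [[0.4244, 0.0245, 0.0406], [0.4821, 0.0642, 0.0492]]
along
turn [-0.001 -0.    -0.001] then shift cm [0.02 0.08 0.16] clock 14.82
```

View pics/drag2.png

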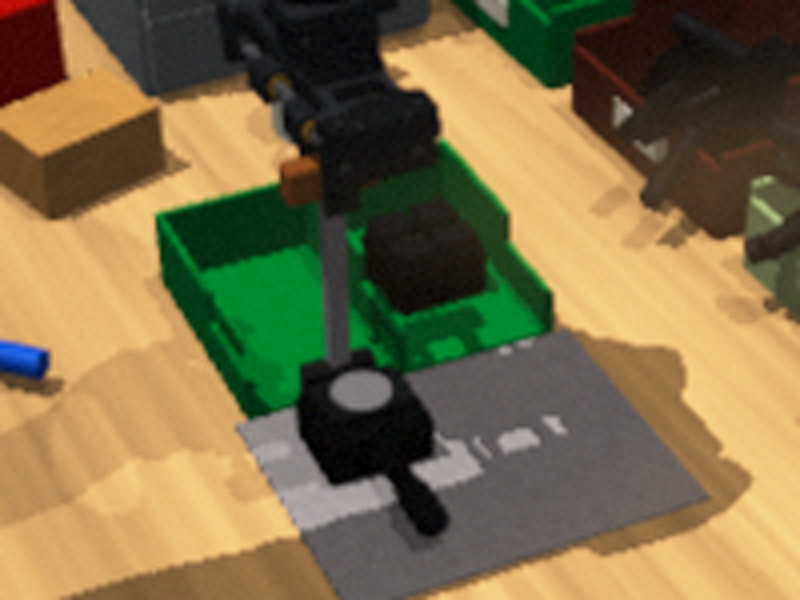

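The picture shows the switch wholly on the sheet: housing at (370,425), stalk tip at (430,520), with sheet visible all round. I'm backing off, lifting, and measuring the empty cell.

Call:
carry_out(motion=[0,0.5,0,0,0,0,0,1,0,0,0,0,0,0.5,0,0,0,0,0,0,-2,0,0,0,0,0,-3,0,0,0,0,0,-3,0,0,0,0,0,-3,0,0,0,0,0,-1,0,0,0])

```text
clock: 15.82
tool_pos: [0.4525, 0.1017, 0.363]
eef_rot: [0.021, 1.0, 0.0, 0.001]
contact_force: [-0.6, 0.1, -2.4]
opening: 0.197
```

```bash
python3 - <<'E'
from h import *
from scipy.optimize import least_squares
for n in ('top','side'):
    s=snapshot(n); P=cloud(s); ok=s['range_z']>0
    reg=ok&(P[...,0]>.47)&(P[...,0]<.62)&(P[...,1]>-.43)&(P[...,1]<-.26)
    q=P[reg&(P[...,2]>.073)&(P[...,2]<.087)]
    r=cv2.minAreaRect((q[:,:2]*1000).astype(np.float32)); print(n,len(q),np.round(r[0],1),np.round(r[1],1),round(r[2],1),'z',np.median(q[:,2]))
    # edges overlay candidate
    c=np.array([.5433,-.3485]);a=np.radians(-6.7);ex=np.array([np.cos(a),np.sin(a)]);ey=np.array([-ex[1],ex[0]])
    box=proj(s,[[*(c+ex*x+ey*y),.08] for x,y in ((-.037,-.056),(.037,-.056),(.037,.056),(-.037,.056),(-.033,.02),(.033,.02),(.033,.052),(-.033,.052))])
    u0,v0=(410,180) if n=='top' else (380,270); k=8 if n=='top' else 6
    im=cv2.resize(s['frame'][v0:v0+60 if n=='top' else v0+95,u0:u0+85],None,fx=k,fy=k,interpolation=cv2.INTER_CUBIC)
    for b in (box[:4],box[4:]): cv2.polylines(im,[np.round((b-[u0,v0])*k+k/2-.5).astype(int)],True,(255,0,0),1)
    if n=='top': A=im
h=max(A.shape[0],im.shape[0]); C=np.zeros((h,A.shape[1]+im.shape[1],3),np.uint8); C[:A.shape[0],:A.shape[1]]=A; C[:im.shape[0],A.shape[1]:]=im
C=cv2.resize(C,(800,int(800*h/C.shape[1]))); save(C,'cell.png'); print(C.shape)
E
python3 foot.py; python3 -c "
from h import *
go([.546,-.3176,.357],83.5)"
```

```text
top 441 [ 543.4 -348.4] [112.6  75.8] 83.2 z 0.07851191178483047
side 659 [ 545.1 -351.9] [117.   77.1] 82.5 z 0.07832142861615903
(383, 800, 3)
T [0.4523 0.1014 0.3621] [2.080e-02 9.998e-01 2.000e-04 7.000e-04]
side foot 320 [[-22.4, -11.3, -232.0], [-1.1, -6.3, -208.2], [24.6, 5.8, -189.7]] minz world 0.1258
side shaft 218 [[-5.2, -9.1, -165.2], [0.8, -5.5, -123.1], [9.6, 2.4, -82.2]] minz world 0.1922
turn [-0.001 -0.002  0.072] then shift cm [-14.11 -40.51   0.38] clock 16.02
```

View pics/cell.png

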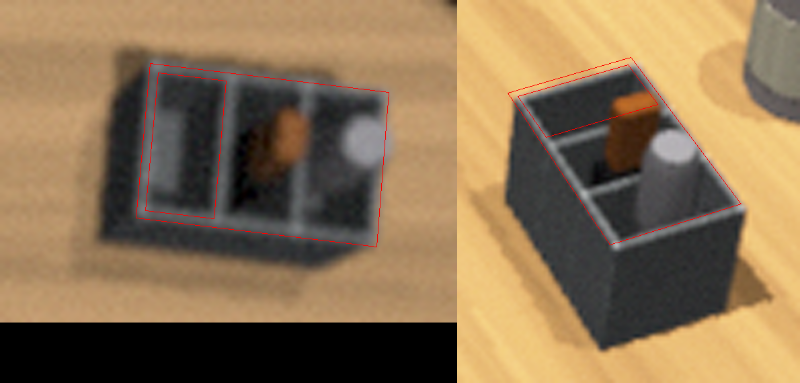

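The overlay shows the empty end cell at about (185,145) in the top half, matching the model within 2–3 mm. The margin is ±8 mm. I'm going above it.

Call:
carry_out(motion=[0,-3,0,0,0,0.036,-1.6,-5,0,0,0,0.039,-2.1,-5.4,0,0,0,0,-2.1,-5.4,0,0,0,0,-2.1,-5.4,0,0,0,0,-2.1,-5.4,0,0,0,0,-2.1,-5.4,0,0,0,0,-2,-4,0,0,0,0])

```text
clock: 17.02
tool_pos: [0.5502, -0.3054, 0.3594]
eef_rot: [0.06, 0.998, 0.0, -0.002]
contact_force: [1.1, -0.6, -2.1]
opening: 0.197
```

Call:
carry_out(motion=[0,0,0,0,0,0,0,0,0,0,0,0])

```text
clock: 17.27
tool_pos: [0.5506, -0.3012, 0.36]
eef_rot: [0.058, 0.998, 0.001, -0.001]
contact_force: [0.4, 0.3, -2.2]
opening: 0.199
```

```bash
python3 -c "
from h import *
go([.547,-.316,.325],83.2)"
```

```text
turn [ 0.002 -0.003  0.003] then shift cm [ 0.18 -1.51  3.5 ] clock 17.27
```

Call:
carry_out(motion=[0.1,-0.8,0,0.001,-0.002,0.002,0.1,-0.7,0,0,0,0,0,0,1,0,0,0,0,0,1,0,0,0,0,0,1,0,0,0,0,0,0.4,0,0,0,0,0,0,0,0,0,0,0,0,0,0,0])

```text
clock: 18.27
tool_pos: [0.5476, -0.3171, 0.328]
eef_rot: [0.059, 0.998, -0.001, 0.001]
contact_force: [-0.6, 0.8, -1.8]
opening: 0.197
```

```bash
python3 foot.py; python3 - <<'E'
from h import *
go([.547,-.316,.2375],83.2)
s=snapshot('side'); save(cv2.resize(s['frame'][230:365,370:470],(600,810),interpolation=cv2.INTER_CUBIC)[:600],'overcell.png')
E
```

```text
T [ 0.5476 -0.3171  0.328 ] [ 5.930e-02  9.982e-01 -6.000e-04  1.400e-03]
top foot 493 [[-39.4, -58.4, -249.3], [-9.1, -1.8, -217.4], [24.7, 24.7, -190.8]] minz world 0.0782
top shaft 84 [[-7.0, -1.1, -168.6], [-4.5, 6.6, -139.6], [7.5, 8.5, -102.6]] minz world 0.1582
side foot 755 [[-35.8, -51.1, -249.4], [-6.9, -8.5, -217.5], [32.8, 9.2, -191.3]] minz world 0.078
side shaft 296 [[-5.3, -8.1, -166.6], [-1.0, -5.1, -122.2], [9.2, 3.9, -83.1]] minz world 0.1585
turn [-0.001  0.003 -0.   ] then shift cm [0.07 0.11 9.06] clock 18.38
```

View pics/overcell.png

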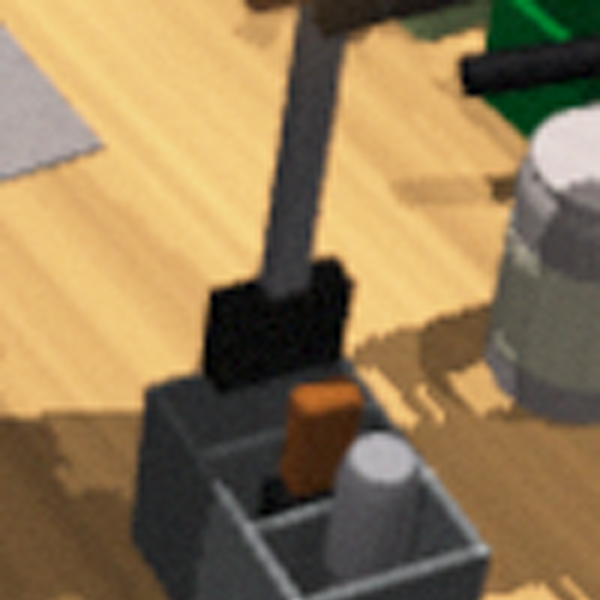

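The picture shows the foot at (275,330) right over the empty end cell, with the wedge and punch clear. I'm lowering it.

Call:
carry_out(motion=[0,0.1,0.6,0,0,0,0,0,0.8,0,0,0,0,0,0.8,0,0,0,0,0,0.8,0,0,0,0,0,0.8,0,0,0,0,0,0.8,0,0,0,0,0,0.8,0,0,0,0,0,0.8,0,0,0])

```text
clock: 19.42
tool_pos: [0.5476, -0.3162, 0.2652]
eef_rot: [0.059, 0.998, -0.001, 0.001]
contact_force: [-0.5, 0.7, -1.6]
opening: 0.197
```

Call:
carry_out(motion=[0,0,0.6,0,0,0,0,0,0.6,0,0,0,0,0,0.5,0,0,0,0,0,0.4,0,0,0,0,0,0.3,0,0,0,0,0,0.2,0,0,0,0,0,0,0,0,0])

```text
clock: 20.3
tool_pos: [0.5476, -0.3162, 0.2396]
eef_rot: [0.059, 0.998, -0.0, 0.001]
contact_force: [-1.1, -0.5, -1.3]
opening: 0.202
```

Call:
carry_out(motion=[0,0,0.1,0,0,0,0,0,0.1,0,0,0,0,0,0,0,0,0])

```text
clock: 20.68
tool_pos: [0.5476, -0.3162, 0.2376]
eef_rot: [0.059, 0.998, -0.001, 0.001]
contact_force: [0.3, -0.3, -2.3]
opening: 0.199
```

Call:
carry_out(motion=[0,0,0.1,0,0,0,0,0,0,0,0,0])

```text
clock: 20.92
tool_pos: [0.5477, -0.3162, 0.2367]
eef_rot: [0.059, 0.998, -0.001, 0.001]
contact_force: [0.9, 0.1, -2.1]
opening: 0.201
```

Call:
carry_out(motion=[0,0,0.1,0,0,0,0,0,0,0,0,0])

```text
clock: 21.18
tool_pos: [0.5481, -0.3163, 0.2366]
eef_rot: [0.059, 0.998, -0.001, 0.002]
contact_force: [-1.1, -0.2, 4.8]
opening: 0.197
```

The foot seats at the same height as at the grasp (force +5 N). I'm releasing and rising.

Call:
carry_out(motion=[0,0,0,0,0,0,0,0,0,0,0,0,0,0,0,0,0,0,0,0,0,0,0,0,0,0,0,0,0,0,0,0,0,0,0,0,0,0,0,0,0,0,0,0,0,0,0,0], hand=8.5)

```text
clock: 22.18
tool_pos: [0.5476, -0.3162, 0.2357]
eef_rot: [0.059, 0.998, -0.001, 0.001]
contact_force: [1.0, 1.0, -0.0]
opening: 0.964
```

Call:
carry_out(motion=[0,0,-0.5,0,0,0,0,0,-1.5,0,0,0,0,0,-2,0,0,0,0,0,-2,0,0,0,0,0,-3,0,0,0,0,0,-3,0,0,0,0,0,-3,0,0,0,0,0,0,0,0,0])

```text
clock: 23.18
tool_pos: [0.5485, -0.3162, 0.3893]
eef_rot: [0.059, 0.998, -0.002, 0.004]
contact_force: [1.1, -0.1, -0.4]
opening: 0.966
```

```bash
python3 - <<'E'
from h import *
s=snapshot('side'); save(cv2.resize(s['frame'][150:370,220:520],(800,587),interpolation=cv2.INTER_CUBIC),'final.png')
P=cloud(s)
for m in finder.masks_of(s,'pusher')[:2]:
    w=P[m['pixels']&(s['range_z']>0)]; print('pusher',m['p'],m['extent'],np.round(np.percentile(w,[2,98],axis=0),3).tolist(), w[:,2].max())
for n in ('top','side'):
  s=snapshot(n);P=cloud(s)
  for k in ('switch','relay_box','punch','wedge'):
    for m in finder.masks_of(s,k)[:2]:
      w=P[m['pixels']&(s['range_z']>0)]; print(n,k,round(m['p'],2),m['extent'],np.round(np.percentile(w,[2,50,98],axis=0),3).tolist())
  if n=='top': save(cv2.resize(s['frame'][150:300,195:395],(800,600),interpolation=cv2.INTER_CUBIC),'final_top.png')
E
```

```text
pusher 0.74 [406.1, 245.9, 435.8, 304.0] [[0.519, -0.328, 0.069], [0.578, -0.308, 0.206]] 0.20678927800381067
pusher 0.46 [482.1, 319.5, 503.0, 379.2] [[0.609, -0.522, 0.004], [0.689, -0.411, 0.025]] 0.028540021543706235
top switch 0.95 [294.0, 231.3, 344.0, 262.2] [[0.417, -0.055, 0.025], [0.449, 0.039, 0.038], [0.487, 0.075, 0.049]]
top switch 0.81 [187.0, 307.0, 239.5, 360.0] [[0.176, 0.211, 0.016], [0.219, 0.277, 0.035], [0.283, 0.32, 0.047]]
top relay_box 0.71 [231.6, 188.0, 262.8, 215.5] [[0.535, 0.163, 0.015], [0.563, 0.192, 0.049], [0.599, 0.224, 0.055]]
top relay_box 0.27 [204.5, 173.7, 281.1, 270.3] [[0.401, 0.11, -0.001], [0.503, 0.204, 0.005], [0.626, 0.285, 0.061]]
top punch 0.75 [466.5, 205.7, 484.2, 220.5] [[0.527, -0.393, 0.044], [0.536, -0.379, 0.111], [0.551, -0.37, 0.122]]
top punch 0.32 [290.0, 232.2, 341.1, 262.5] [[0.416, -0.056, 0.019], [0.449, 0.036, 0.037], [0.485, 0.075, 0.049]]
top wedge 0.4 [134.1, 170.4, 172.3, 207.5] [[0.556, 0.386, 0.001], [0.601, 0.442, 0.046], [0.635, 0.473, 0.091]]
side switch 0.7 [167.9, 200.8, 219.5, 228.9] [[0.172, 0.205, -0.002], [0.219, 0.261, 0.029], [0.284, 0.309, 0.045]]
side switch 0.64 [284.6, 222.1, 322.3, 264.2] [[0.417, -0.066, 0.004], [0.447, 0.019, 0.032], [0.486, 0.066, 0.048]]
side relay_box 0.83 [300.6, 178.3, 330.3, 206.6] [[0.537, 0.156, 0.007], [0.564, 0.17, 0.039], [0.604, 0.218, 0.053]]
side relay_box 0.29 [250.3, 163.3, 347.9, 233.3] [[0.401, 0.103, -0.001], [0.506, 0.206, 0.009], [0.63, 0.284, 0.059]]
side punch 0.77 [427.1, 303.9, 439.1, 326.9] [[0.529, -0.402, 0.074], [0.536, -0.395, 0.104], [0.549, -0.381, 0.121]]
side wedge 0.58 [413.3, 291.6, 431.3, 313.8] [[0.529, -0.377, 0.068], [0.539, -0.358, 0.1], [0.555, -0.344, 0.119]]
```

View pics/final.png

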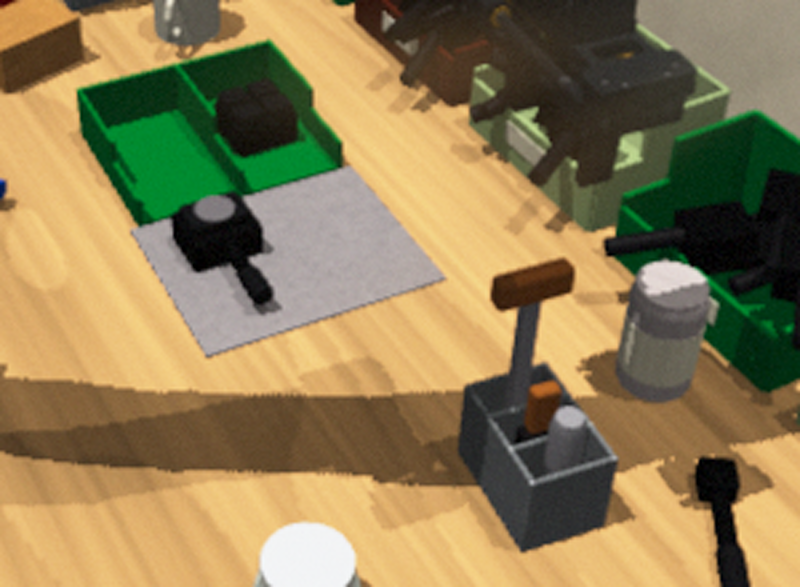

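View pics/final_top.png

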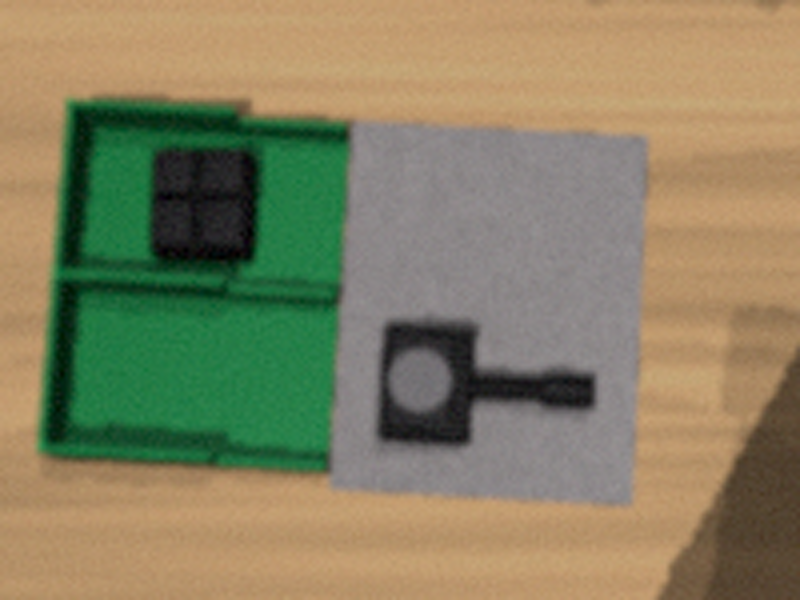

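The side view shows the pusher standing down in its cell, bar at (533,283), its top at 0.206 m as at the start. The top view shows the whole switch, housing (380–475, 323–443) and stalk tip (594,390), inside the sheet with margin on all sides. The gripper is clear.

```bash
python3 -c "
from h import *
print(workorder.finish_job())"
```

```text
the job is handed in; nothing more can be done
None
```

The job is done and handed in at about 23.5 s, well under the 66 s limit.

I lifted the pusher out by its cross-bar and set its foot down behind the black switch. I dragged the switch about 14 cm straight out onto the grey sheet. I then lowered the pusher back into the same cell until it touched the floor and released it.

**Switch:** the last pictures show it upright, with the whole of it, stalk included, on the sheet. The margins are about 25–30 mm at front and rear, and more than that at the sides.

**Pusher:** its top is at 0.206 m, the same as before the job. It touched down at the same height as when I gripped it, with about 5 N.

**Bystanders:** the relay box, punch, wedge and blue look-alike measure where they were. I saw no change in the other things in view, but I did not re-measure the can, tub, carton, mug and spare stalk.

**Checks that disagreed:** my two camera estimates of the holder and bin differed by about 2–4 mm, which was within the clearances. In the last check, the top-view network also gave low-scoring wrong hits: the switch as "punch" and the mug as "wedge". I ignored these because the pictures contradicted them.

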